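# Slide the tube block onto the narrow cold bar and pin it

### The arm

A 6-joint arm with a two-finger parallel gripper is mounted at the origin on a cart in front of the work surface, level with it; the furniture and walls round the work are solid. World frame = base frame: x ahead of the robot, y to its left, z up, the work surface at z = 0. Lengths are in m, angles in rad, forces in N, time in s.
With the tool pointing down it reaches from about 0.35 to 0.975 m from the base axis. Payload 4.9 kg.
Tool frame: the origin (TCP) lies on the front face of the gripper's body, between the roots of the fingers; the fingertips stand ctrl.tip_extent ahead of it and the grasp point (between the pads) lies 54 mm ahead of it (ctrl.tip_extent is the distance from the TCP to the fingertips, in m); z points along the fingers, y is the line along which they close (so a half turn about z gives the same grasp; the last joint's range is limited). The gripper opens to 85 mm and grips with 20 to 120 N. Pads are 22 mm wide; open, the fingers measure 114 mm over their backs; the gripper's body (76 mm by 85 mm) begins 54 mm behind the grasp point. The pads swing forward as they close: fully open they stand 13 mm farther back than shut.
Start: joints at [1.066, 0.053, 1.613, -0, 1.476, -0.119], TCP at [0.235, 0.579, 0.304] pointing down, gripper open.
Joint ranges: [-3.01, 3.01], [-1.01, 2.22], [0.06, 2.58], [-1.02, 4.17], [0.09, 2.62], [-3.14, 3.14]. Speed limits (rad/s): [2.57, 2.57, 3.14, 3.14, 3.14, 3.14].

### API

Orientations are given as a rotation vector (axis times angle).
In Python, from station import ctrl gives the robot as it stands.
- The arm moves only by the tool apply_moves, never from a script. Its argument "rows" is one flat list of numbers, 6 for each row, row after row: the shift along the tool's x, y, z normalised to -1 to 1, where 1 is 0.6 m, then the turn, a rotation vector about the tool's x, y, z normalised to -1 to 1, where 1 is 90 degrees. A call has 1 to 20 rows; each row is the pose to reach, as a shift and turn from the pose commanded when the call began, along the tool's axes at that moment; what a row does not reach only later rows make up. A row lasts 1/10 s, in which the tool goes at most 50 mm and 8.59 degrees, less where a joint would pass 70% of its speed; a pose out of reach is approached as far as the arm can. A call with a number of a shift or a turn outside -1 to 1 is refused whole. A call with a gripper value outside its range is refused whole. "grip" is the opening, from 0 (shut) to 1 (fully open), set as the call begins (left out, the last holds). The fingers move at their own pace and stop on an object; "grip_force" is the grip in N (left out, the last holds). Time passes only in rows, so rows that repeat a pose let the fingers close. It gives the time, the measured TCP pose, the force, the opening and the grip force at its end, in the units of the state.
- ctrl.get_obs(): the state, without advancing time (a new reading comes with each control period).
- ctrl.get_image(name): name is "scene" or "top"; returns (picture, depth): 420x560x3 uint8, blue, green, red; 420x560 float32, m along the optical axis (not along the pixel's ray), 0 where there is no reading.
- ctrl.camera_model(name): a dict with "mtx" (3x3 intrinsics, pixels), "k1" (the pictures are not rectified: a ray, as slopes to the right and down, at radius r is drawn at 1 + k1 r^2 times it, then the intrinsics apply), "R" (3x3) and "t" (3): a world point X has camera coordinates R X + t. Camera axes: x right, y down, z forward; pixel columns grow to the right and rows downward; lengths in m; the calibration is good to about 2 mm. A picture is of the moment at which its call begins. camera_model takes no time and is no camera call.
- ctrl.finish_job(): hands the job in; it is judged then, once.
The state is a dict: "t": time; "q": joint angles; "dq": joint speeds; "effort": joint torques, N m; "tool_pos": TCP position; "tool_rot": TCP orientation; "contact_force": force on the tool from outside, world axes, zero at the start; "wrist_torque": the same for the moment, N m; "opening": finger opening in m; "grip_force": force on a finger pad.
Only numpy, scipy, OpenCV 4.12 (cv2) and the standard library are available. Lean on these libraries where they do the work, as an engineer would, in place of code of your own. Each camera call takes 0.05 s, during which the arm holds its last target. There are 200 camera calls.

### The job

Slide the metal tube block along the cooling stand, from its deck out onto the narrow raised bar, until it sits centred and square on the bar and flat against the end stop; its tubes are open, so never lift or tip it. Then take the keeper pin from its base, put it down through the hole in the bar behind the block until its collar rests on the bar, and let go. Leave the other things on the bench where they stand.

Things in the scene. Friction and masses are not known exactly. Their poses are not given: they have to be found in the camera images.
- cooling_stand: White cooling stand, grey deck plate, aluminium bar, fixed to the bench (position, yaw vary). Origin on the bench under the middle of the line where deck meets bar; x runs along the bar from deck to stop, y across, z up. Deck: x -135 to 0, y -65 to 65 mm. Bar: x 0 to 98 mm, 30 mm wide (y -15 to 15), 12 mm thick, open at both sides. Tops of deck and bar level, 55 mm above the bench.
- stop_face (a point): Middle, at bar-top level, of the face of the end stop: a dark plate across the far end of the bar, face at the stand's x = 82 mm, 40 mm wide, rising 22 mm above the bar. Axes as the stand's.
- bar_hole (a point): Centre of the mouth of the vertical 13 mm through hole in the bar, at x = 18 mm, y = 0, on the bar's top. The block covers it on its way and clears it by 14 mm (axis to block face) when against the stop. Axes as the stand's.
- home (a point): Where the block's centre is when the block is home: x = 57 mm, y = 0, 15 mm above the bar. Axes as the stand's.
- block_centre (a point): Centre, half-way up, of the tube block: aluminium, rows of dark round wells in its top, 50 mm along its x, 70 along its y, 30 high, 0.1 to 0.2 kg. Starts loose on the deck, up to 22 mm off the bar's line and turned up to 17 degrees, its x roughly along the stand's x. Home, its x lies along the bar and it overhangs the bar by 20 mm each side. It slides with under 3 N.
- pin_head (a point): Middle of the black grip head (16 mm across, 28 high) of the upright keeper pin, 62 mm above the underside of its collar. The pin is round about z: below the collar an 8 mm steel shank, 32 mm long, tapered tip; collar 20 mm across, 4 thick; 10 mm stem up to the head; head top 76 mm above the collar's underside. 0.05 kg.
- pin_collar (a point): Centre of the underside of the keeper pin's collar; the shank's tip is 32 mm below it.
- pin_base: Grey square parking base of the pin, 56 x 56 x 40 mm high, fixed to the bench (position varies, either to the robot's right or near left; it and the tin change places); origin under its centre. The pin starts standing loosely in its 12 mm hole, 35 mm deep, the collar on the base's top.
- cooling_block: Origin at the centre of the tube block's underside (15 mm below point block_centre).
- keeper_pin: The keeper pin; origin at the centre of its collar's underside.
- spare_fuse_tin: Bystander, to be left alone: round tin with a green lid, 63 mm across, 26 mm high; origin under its centre.
- sample_cup_0: Bystander, to be left alone: small white cup, 27 mm across, 26 mm high; origin under its centre.
- sample_cup_1: Bystander, to be left alone: small white cup, 27 mm across, 26 mm high; origin under its centre.
- sample_cup_2: Bystander, to be left alone: small white cup, 27 mm across, 26 mm high; origin under its centre.
- reagent_bottle_2: Bystander, to be left alone: small dropper bottle, 34 mm across, 72 mm high; origin under its centre.
- wash_bottle_cap: Bystander, to be left alone: round screw cap, 36 mm across, 14 mm high; origin under its centre.

How it is judged:
On the way, in this order (a step that is already met when the one before it is completed fails the run):
1. the block rests centred and square on the bar, against the stop (x of block_centre in the frame of home between -0.004 and 0.003 m and y of block_centre in the frame of home between -0.008 and 0.008 m and z of block_centre in the frame of home between -0.003 and 0.003 m and angle between the x axis of block_centre and the x axis of cooling_stand, either way round below 0.12 rad and angle between block_centre's own z axis and vertical below 0.06 rad and linear speed of cooling_block below 0.01 m/s), for 0.2 s.
2. the keeper pin is down through the hole in the bar (horizontal distance between pin_collar and bar_hole below 0.005 m and z of pin_collar in the frame of bar_hole between -0.003 and 0.003 m and angle between pin_head's own z axis and vertical below 0.1 rad), for 0.2 s.
At the end, for the whole second after the job is handed in: The block lies flat on the bar against the stop (within 4 mm along the bar), centred within 8 mm and square within 7 degrees; the pin stands in the bar's hole (axis within 5 mm, upright within 6 degrees), its collar down on the bar within 3 mm; both at rest and released (all of step 1 and all of step 2 and linear speed of keeper_pin below 0.02 m/s); the robot touches nothing.
It fails at once if the block is lifted more than 12 mm off the stand (z of block_centre in the frame of cooling_stand above 0.082 m).
It fails at once if the block is tipped by more than 17 degrees (angle between block_centre's own z axis and vertical above 0.3 rad).
It fails at once if a bystander is shifted by more than 30 mm (distance of any of spare_fuse_tin, sample_cup_0, sample_cup_1, sample_cup_2, reagent_bottle_2, wash_bottle_cap from where it was at the start of the episode above 0.03 m).
It also fails if it takes over 70 s, if anything falls off the work surface, if the arm or the gripper's body presses on something with over 40 N, if the wrist force passes 120 N, or if a joint passes its speed limit or range.

## Working session

There is one attempt and no reset: what is moved stays moved. The work goes in short steps, Python scripts to look and compute and a tool call to move; the robot and the scene stay as the last step left them, time stands still between calls to the robot, and variables do not carry over. Pictures are saved under pics/ and viewed, at most 10 in all, crops included, and the job is handed in when it is done.

Besides the shell and the picture viewer there is one more tool, called after "Request:" as name(argument=value, ...) on one line, values as JSON. apply_moves: Moves the arm, as the interface text tells. Its arguments: {"type":"object","properties":{"rows":{"type":"array","items":{"type":"number"}},"grip":{"type":"number"},"grip_force":{"type":"number"}},"required":["rows"]}

```bash
mkdir -p pics; cat > h.py <<'E'
import numpy as np, cv2
from station import ctrl
def grab(n,save=None):
    im,d=ctrl.get_image(n); 
    if save: cv2.imwrite('pics/'+save,im); np.savez('pics/'+save[:-4],im=im,d=d)
    return im,d
def ray(n,px):
    m=ctrl.camera_model(n); K=np.array(m['mtx']); R=np.array(m['R']); t=np.array(m['t'])
    px=np.atleast_2d(np.float64(px))
    s=cv2.undistortPoints(px[:,None],K,np.array([m['k1'],0,0,0.]))[:,0]
    D=np.c_[s,np.ones(len(s))]@R
    return -R.T@t,D
def plane(n,px,z):
    c,D=ray(n,px); return c+D*((z-c[2])/D[:,2])[:,None]
def cloud(n,d):
    v,u=np.mgrid[:d.shape[0],:d.shape[1]]; c,D=ray(n,np.c_[u.ravel(),v.ravel()])
    return (c+D*d.reshape(-1,1)).reshape(d.shape+(3,))
E
python3 - <<'E'
from h import *
for n in('scene','top'):
    grab(n,n+'0.png'); m=ctrl.camera_model(n); print(n,m)
print(ctrl.get_obs(),ctrl.tip_extent)
E
```

```text
scene {'mtx': array([[446.66630343,   0.        , 284.03197821],
       [  0.        , 446.66630343, 219.89243336],
       [  0.        ,   0.        ,   1.        ]]), 'k1': -0.12413012778641241, 'R': array([[ 0.66334877, -0.74800946, -0.02121901],
       [-0.47490004, -0.39889771, -0.78444284],
       [ 0.57830645,  0.5304361 , -0.61983803]]), 't': array([-0.39601607,  0.30183118,  0.79017223])}
top {'mtx': array([[508.40530954,   0.        , 285.16386887],
       [  0.        , 508.40530954, 204.64476374],
       [  0.        ,   0.        ,   1.        ]]), 'k1': -0.05187993616184006, 'R': array([[ 0.00332213, -0.99982188, -0.0185789 ],
       [-0.99621805, -0.00169588, -0.08687189],
       [ 0.0868249 ,  0.01879724, -0.99604623]]), 't': array([-0.05612322,  0.51661573,  1.21324363])}
{'t': 0.1, 'q': array([ 1.06594790e+00,  5.32994371e-02,  1.61414620e+00,  9.33369420e-06,
        1.47602376e+00, -1.18963098e-01]), 'dq': array([ 0.00180206, -0.00158395, -0.00092538,  0.00111062, -0.00021727,
        0.00047257]), 'effort': array([ 1.44154579e-03, -3.94901240e+01, -3.71363997e+01, -4.99739156e-05,
        3.90214656e-03,  4.57886017e-06]), 'tool_pos': array([0.23500417, 0.57867148, 0.30278678]), 'tool_rot': array([-6.02282434e-01, -3.08272259e+00,  2.80074055e-03]), 'contact_force': array([-0.09320173, -0.20068819,  0.40613901]), 'wrist_torque': array([ 0.01429226, -0.04472658,  0.05146627]), 'grip_force': 0.0, 'opening': 0.0852188903833765} 0.0726
```

View pics/scene0.png

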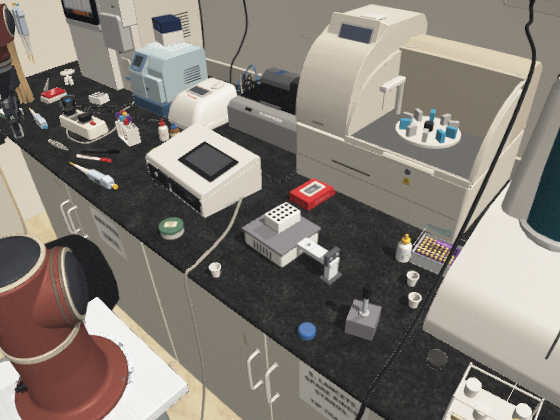

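View pics/top0.png

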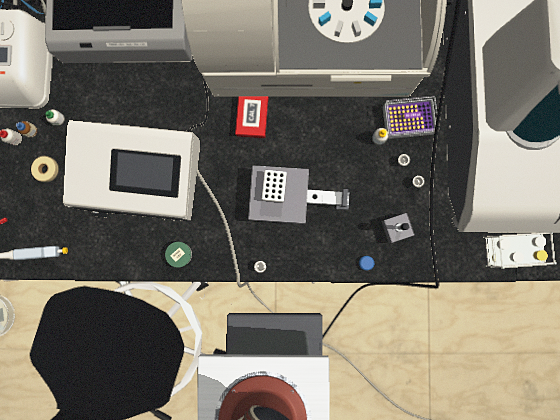

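The top view shows the deck at (249–308, 166–222), the bar running right to the stop at (345,198), the bar hole at about (315,197), the block at (273,185), and the pin base at (398,228). The scene view agrees. Next I measure these.

```bash
cat > m.py <<'E'
from h import *
def rect(n,mask,z):
    cs,_=cv2.findContours(mask.astype(np.uint8),cv2.RETR_EXTERNAL,cv2.CHAIN_APPROX_NONE)
    c=max(cs,key=cv2.contourArea)[:,0]
    P=plane(n,c,z)[:,:2]
    (cx,cy),wh,a=cv2.minAreaRect(np.float32(P*1000)); return cx,cy,wh,a
def roi(sh,x0,y0,x1,y1):
    m=np.zeros(sh[:2],bool); m[y0:y1,x0:x1]=1; return m
E
python3 - <<'E'
from m import *
f=np.load('pics/top0.npz'); im,d=f['im'],f['d']; C=cloud('top',d); Z=C[...,2]
for v in range(160,236,6): print(v,(Z[v,240:420:6]*1000).round().astype(int))
R=roi(Z.shape,230,150,370,240)
for lo,hi,z,nm in((.043,.1,.055,'deck+block+bar'),(.074,.1,.085,'block')):
    m=R&(Z>lo)&(Z<hi); 
    print(nm,m.sum(),rect('top',m,z))
m=roi(Z.shape,375,205,425,250)&(Z>.03)&(Z<.05); print('base',rect('top',m,.04))
m=roi(Z.shape,375,205,425,250)&(Z>.09); print('head',m.sum(),C[m].mean(0),Z[m].max(),rect('top',m,.116))
big=cv2.resize(im[155:250,235:425],None,fx=4.2,fy=4.2,interpolation=cv2.INTER_CUBIC); cv2.imwrite('pics/top0c.png',big)
E
```

```text
160 [-3  4  3 -2  1 -2  1 -1  2  3 -2  1 -2  2 -3 -2  2 -1  5  1  0 -2 -3  0
  1 -2  0 -1 27  2]
166 [-3  2  0 57 53 51  0 -2  0  0 -2  2 -4 -2  1  1 -3  0  2  2 -2  0 -5  0
  1  2  0 -5 -2  3]
172 [ 3  4 57 51 56 83 84 84 55 56 57 54  1  3  3 -3 -3 -1  0 -1 -4  2  2 -1
 -1  0  4 -1 -4  1]
178 [ 1 -2 57 52 54 87 86 83 55 54 57 56 -1  5 -1  4  2  2 -2 -3  2  1  0 -1
 -3 -2  0 -2 -3 21]
184 [-2  4 58 54 86 88 81 86 55 61 57 56  3 -1 -3  0 -4  3  2  1  0 -1 -2  1
 -2  1  3  2 -2 25]
190 [   0    0   52   55   85   83   84   87   56   56   55   55   54   52
    0    0   -2    2   78    2   -3   -5   -3   -3   -3   -1    0    1
    2 1252]
196 [ 0  3 52 51 86 83 82 84 54 55 54 54 -2 53 55 56 51 58 55 -1 -4  0  3  1
  3  4  3  2 -3  0]
202 [-3  5 50 56 57 59 54 57 53 53 53 54 52 50 58 57 53 68 69  6  0  0 -2 -1
  1 -1  0  2 -4  0]
208 [-2  0 54 57 54 55 52 56 52 58 46 57  1  3  0  1 -1  5  4  0 -1 -4  2  2
 -3  0  2 -3 -2  0]
214 [ 2 -1 54 55 53 56 53 57 49 56 52 -4  0  0  1 -2 -3  0  1  0  2  1 -2 -3
  3  2  3 41  0 -4]
220 [ 3 -7 -1  2 55 56 54 54 56 54 51 -1 -1 -3 -5 -3  1 -3  2 -2 -1 -4  3 -1
 35 43 40 40 40 -2]
226 [ -2   3  -2   5  -4   0   0  -1   2   0  -2   2   1   2   4  -2  -3  -1
  -2  -1  -2   1   0  -2  18  44  42 113 116  -1]
232 [ 1 -2  2  3 -6 -2  2  0  0 -2 -4  4 -2  0 -1  4 -2  1  1  0 -3  0  2  3
  0 40 40 39 38 -6]
deck+block+bar 3635 (536.7404174804688, -88.69843292236328, (232.48751831054688, 130.03514099121094), 86.31689453125)
block 722 (556.3375244140625, -30.34419822692871, (49.90303421020508, 70.31084442138672), 84.10916900634766)
base (461.46392822265625, -324.05181884765625, (55.49974060058594, 58.45600128173828), 18.369548797607422)
head 61 [ 0.45531786 -0.29522053  0.2427853 ] 1.2522834223872095 (461.1561584472656, -322.13140869140625, (13.399959564208984, 18.005756378173828), 0.08168318122625351)
```

View pics/top0c.png

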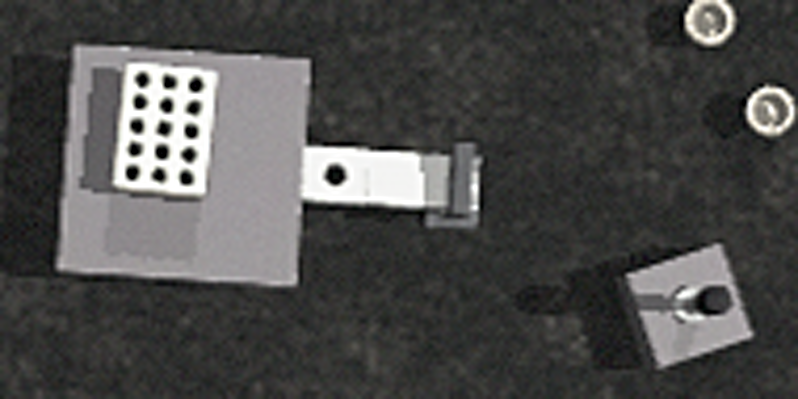

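```bash
python3 - <<'E'
from m import *
f=np.load('pics/top0.npz'); im,d=f['im'],f['d']; C=cloud('top',d); Z=C[...,2]
g=cv2.cvtColor(im,cv2.COLOR_BGR2GRAY)
big=cv2.resize(g,None,fx=4,fy=4,interpolation=cv2.INTER_CUBIC)
def sub(x): return (np.asarray(x,float)-1.5)/4
def comps(mask,x0,y0,x1,y1,lo,hi):
    m=np.zeros_like(mask,np.uint8); m[4*y0:4*y1,4*x0:4*x1]=mask[4*y0:4*y1,4*x0:4*x1]
    n,l,s,c=cv2.connectedComponentsWithStats(m)
    return [(s[i,4],sub(c[i]),l==i) for i in range(1,n) if lo<s[i,4]<hi]
for a,c,_ in comps((big<110),309,191,321,202,60,900): print('hole',a,c,plane('top',c,.055)*1000)
W=comps((big<110),262,168,288,202,30,400)
P=np.array([plane('top',c,.085)[0,:2] for a,c,_ in W])*1000
print('wells',len(P),P.mean(0)); q=P-P.mean(0); u,s,vt=np.linalg.svd(q); print('major dir deg',np.degrees(np.arctan2(vt[0,1],vt[0,0])),s)
# block white
for a,c,l in comps((big>200),262,168,288,203,2000,99999): print('blk',a,rect('top',l*1,.085) and [*map(np.array,[0])])
def prect(l,z):
    cs,_=cv2.findContours(l.astype(np.uint8),cv2.RETR_EXTERNAL,cv2.CHAIN_APPROX_NONE)
    c=max(cs,key=cv2.contourArea)[:,0]; return cv2.minAreaRect(np.float32(plane('top',sub(c),z)[:,:2]*1000))
for a,c,l in comps((big>200),262,168,288,203,2000,99999): print('blk',a,prect(l,.085))
for a,c,l in comps((big>90),240,158,309,230,20000,999999): print('deck',a,prect(l,.055))
for a,c,l in comps((big>195),307,185,338,208,2000,99999): print('bar',a,prect(l,.055))
for a,c,l in comps((big>90),375,205,425,250,2000,99999): print('base',a,prect(l,.04))
# pin head dark
S=np.load('pics/scene0.npz')['im']; 
cv2.imwrite('pics/s0c.png',cv2.resize(S[195:345,235:395],None,fx=4,fy=4,interpolation=cv2.INTER_CUBIC))
E
```

```text
hole 275 [314.38409091 196.20863636] [[ 534.0255554  -124.51804429   55.        ]]
wells 17 [555.18734855 -26.98723854]
major dir deg 176.06999684572426 [80.93493333 54.60070769]
blk 7082 [array(0)]
blk 7082 ((556.7515258789062, -30.0062198638916), (50.680686950683594, 70.2863998413086), 84.11224365234375)
deck 47263 ((539.7691650390625, -41.31280517578125), (140.4712677001953, 130.84268188476562), 86.16680145263672)
bar 5304 ((533.5264892578125, -140.70994567871094), (70.58407592773438, 30.475177764892578), 86.89962768554688)
base 8083 ((461.5896911621094, -325.89337158203125), (57.37645721435547, 58.669593811035156), 18.577905654907227)
```

View pics/s0c.png

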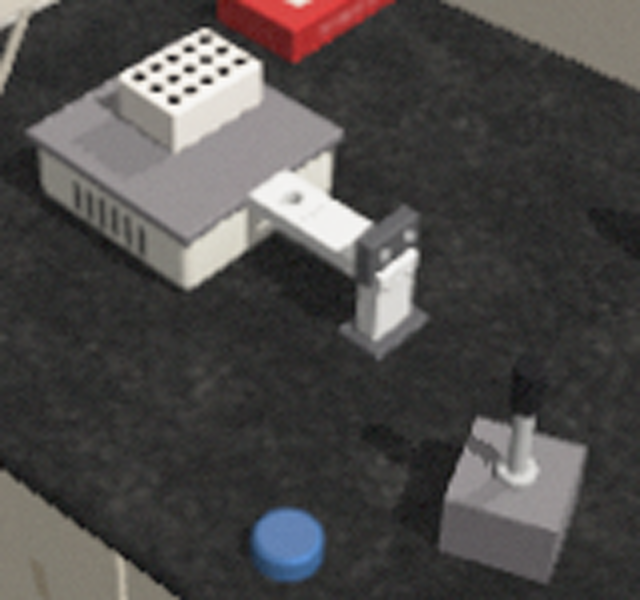

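```bash
cat >> h.py <<'E'
from scipy.spatial.transform import Rotation as Ro
def info():
    o=ctrl.get_obs(); R=Ro.from_rotvec(o['tool_rot']).as_matrix()
    print('t',round(o['t'],2),'pos',(o['tool_pos']*1000).round(1),'F',o['contact_force'].round(1),'open',round(o['opening']*1000,1),'q',o['q'].round(3),'tip',ctrl.tip_extent)
    print(R.round(4)); return o,R
def plan(pos,ydeg):
    """shift (units .6m) and turn (units 90deg) to tool-down pose with tool y at world angle ydeg"""
    o,R=info(); y=np.array([np.cos(np.radians(ydeg)),np.sin(np.radians(ydeg)),0])
    if y@R[:,1]<0: y=-y
    z=np.array([0,0,-1.]); T=np.c_[np.cross(y,z),y,z]
    print('shift',(R.T@(np.array(pos)-o['tool_pos'])/.6).round(4),'turn',(Ro.from_matrix(R.T@T).as_rotvec()/(np.pi/2)).round(4))
E
python3 - <<'E'
from h import *
C=cloud('top',np.load('pics/top0.npz')['d']); 
P=C.reshape(-1,3)
A=np.array([.235,.579]);B=np.array([.557,-.03])
u=(B-A)/np.linalg.norm(B-A); s=(P[:,:2]-A)@u; l=np.abs((P[:,:2]-A)@[-u[1],u[0]])
for k in range(0,70,7):
    m=(l<.09)&(s>k/100)&(s<k/100+.07)&(P[:,2]<.9); print(k,np.percentile(P[m,2],99.5) if m.any() else None)
plan([.5567,-.03,.24],-93.7+90-2.2)
E
```

```text
0 0.0012378322861964415
7 0.004205771647139165
14 0.004888278937907748
21 0.005676424377584246
28 0.0055753162442125585
35 0.08286821646336422
42 0.09130523030849697
49 0.09205598912173149
56 0.05770333162172266
63 0.08900023806876091
t 0.1 pos [235.  578.7 302.8] F [-0.1 -0.2  0.4] open 85.2 q [ 1.066  0.053  1.614  0.     1.476 -0.119] tip 0.0726
[[-9.265e-01  3.764e-01 -9.000e-04]
 [ 3.764e-01  9.265e-01 -1.600e-03]
 [ 2.000e-04 -1.900e-03 -1.000e+00]]
shift [-0.8786 -0.7379  0.1058] turn [-1.100e-03  6.000e-04  8.199e-01]
```

Request:
apply_moves(rows=[-0.8786, -0.7379, 0.1058, -0.001, 0.0006, 0.82, -0.8786, -0.7379, 0.1058, -0.001, 0.0006, 0.82, -0.8786, -0.7379, 0.1058, -0.001, 0.0006, 0.82, -0.8786, -0.7379, 0.1058, -0.001, 0.0006, 0.82, -0.8786, -0.7379, 0.1058, -0.001, 0.0006, 0.82, -0.8786, -0.7379, 0.1058, -0.001, 0.0006, 0.82, -0.8786, -0.7379, 0.1058, -0.001, 0.0006, 0.82, -0.8786, -0.7379, 0.1058, -0.001, 0.0006, 0.82, -0.8786, -0.7379, 0.1058, -0.001, 0.0006, 0.82, -0.8786, -0.7379, 0.1058, -0.001, 0.0006, 0.82, -0.8786, -0.7379, 0.1058, -0.001, 0.0006, 0.82, -0.8786, -0.7379, 0.1058, -0.001, 0.0006, 0.82, -0.8786, -0.7379, 0.1058, -0.001, 0.0006, 0.82, -0.8786, -0.7379, 0.1058, -0.001, 0.0006, 0.82, -0.8786, -0.7379, 0.1058, -0.001, 0.0006, 0.82, -0.8786, -0.7379, 0.1058, -0.001, 0.0006, 0.82, -0.8786, -0.7379, 0.1058, -0.001, 0.0006, 0.82, -0.8786, -0.7379, 0.1058, -0.001, 0.0006, 0.82], grip=1, grip_force=20)

```text
t: 1.9
tool_pos: [0.5565, -0.0283, 0.2404]
tool_rot: [-2.331, -2.106, -0.003]
contact_force: [-0.0, 0.4, -0.0]
opening: 0.0855
grip_force: 0.0
```

```bash
python3 - <<'E'
from h import *
plan([.5567,-.03,.138],-5.9)
im,d=grab('scene','s1.png'); cv2.imwrite('pics/s1c.png',cv2.resize(im[130:290,200:360],None,fx=3.5,fy=3.5))
E
```

```text
t 1.9 pos [556.5 -28.3 240.4] F [-0.   0.4 -0. ] open 85.5 q [-0.185 -0.061  1.834  0.002  1.368 -0.084] tip 0.0726
[[ 1.012e-01  9.949e-01  8.000e-04]
 [ 9.949e-01 -1.012e-01  1.700e-03]
 [ 1.700e-03  6.000e-04 -1.000e+00]]
shift [-0.003   0.0004  0.1707] turn [ 0.0004 -0.0011  0.001 ]
```

View pics/s1c.png

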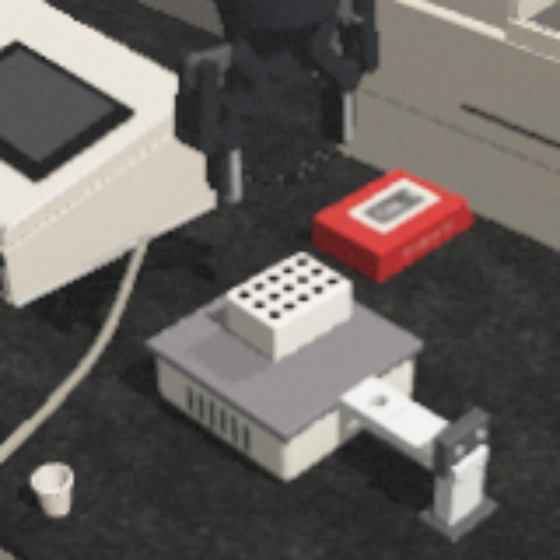

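The gripper is over the block, with the fingers on either side of its line. Descending.

Request:
apply_moves(rows=[-0.001, 0, 0.05, 0, 0, 0, -0.001, 0, 0.1, 0, 0, 0, -0.001, 0, 0.14, 0, 0, 0, -0.001, 0, 0.16, 0, 0, 0, -0.001, 0, 0.17, 0, 0, 0, -0.001, 0, 0.17, 0, 0, 0, -0.001, 0, 0.17, 0, 0, 0])

```text
t: 2.65
tool_pos: [0.5579, -0.03, 0.1399]
tool_rot: [2.332, 2.104, 0.005]
contact_force: [-0.3, 0.1, 0.1]
opening: 0.0856
grip_force: 0.0
```

Request:
apply_moves(rows=[0, 0, 0, 0, 0, 0, 0, 0, 0, 0, 0, 0, 0, 0, 0, 0, 0, 0, 0, 0, 0, 0, 0, 0, 0, 0, 0, 0, 0, 0, 0, 0, 0, 0, 0, 0, 0, 0, 0, 0, 0, 0, 0, 0, 0, 0, 0, 0], grip=0.6, grip_force=20)

```text
t: 3.45
tool_pos: [0.558, -0.0301, 0.1401]
tool_rot: [2.332, 2.103, 0.005]
contact_force: [-1.0, 0.1, 6.0]
opening: 0.0693
grip_force: 24.2
```

```bash
python3 - <<'E'
from h import *
plan([.536-.0645*.057, -.1065-.998*.057,.138],-3.7)
im,d=grab('scene','s2.png'); cv2.imwrite('pics/s2c.png',cv2.resize(im[150:290,220:360],None,fx=4,fy=4))
E
```

```text
t 3.45 pos [558.  -30.1 140.1] F [-1.   0.1  6. ] open 69.3 q [-0.188  0.055  1.899  0.002  1.185 -0.085] tip 0.0726
[[ 0.1029  0.9947  0.0034]
 [ 0.9947 -0.1029  0.0011]
 [ 0.0015  0.0032 -1.    ]]
shift [-0.2253 -0.0197  0.0031] turn [ 0.0021 -0.0009 -0.0245]
```

View pics/s2c.png

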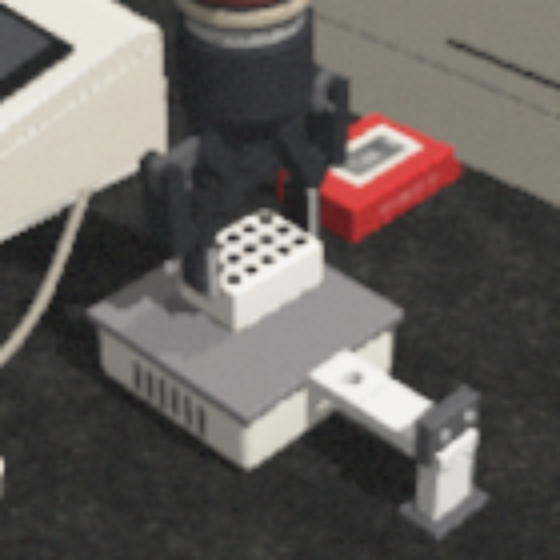

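Request:
apply_moves(rows=[-0.02, -0.005, 0, 0, 0, -0.006, -0.045, -0.01, 0, 0, 0, -0.012, -0.07, -0.015, 0, 0, 0, -0.018, -0.095, -0.0205, 0, 0, 0, -0.0245, -0.12, -0.0205, 0, 0, 0, -0.0245, -0.145, -0.0205, 0, 0, 0, -0.0245, -0.17, -0.0205, 0, 0, 0, -0.0245, -0.19, -0.0205, 0, 0, 0, -0.0245, -0.2, -0.0205, 0, 0, 0, -0.0245, -0.205, -0.0205, 0, 0, 0, -0.0245, -0.21, -0.0205, 0, 0, 0, -0.0245, -0.21, -0.0205, 0, 0, 0, -0.0245, -0.21, -0.0205, 0, 0, 0, -0.0245])

```text
t: 4.8
tool_pos: [0.533, -0.1543, 0.1401]
tool_rot: [2.291, 2.147, 0.006]
contact_force: [0.7, 1.9, 5.9]
opening: 0.0693
grip_force: 24.2
```

```bash
python3 - <<'E'
from h import *
plan([.5318, -.1634,.140],-3.7)
im,d=grab('scene','s3.png'); cv2.imwrite('pics/s3c.png',cv2.resize(im[170:290,240:360],None,fx=4.8,fy=4.8))
E
```

```text
t 4.8 pos [ 533.  -154.3  140.1] F [0.7 1.9 5.9] open 69.3 q [-0.417  0.045  1.909  0.003  1.184 -0.353] tip 0.0726
[[ 0.0649  0.9979  0.0041]
 [ 0.9979 -0.0649  0.0011]
 [ 0.0014  0.004  -1.    ]]
shift [-0.0153 -0.001   0.0001] turn [ 0.0025 -0.0009 -0.0002]
```

View pics/s3c.png

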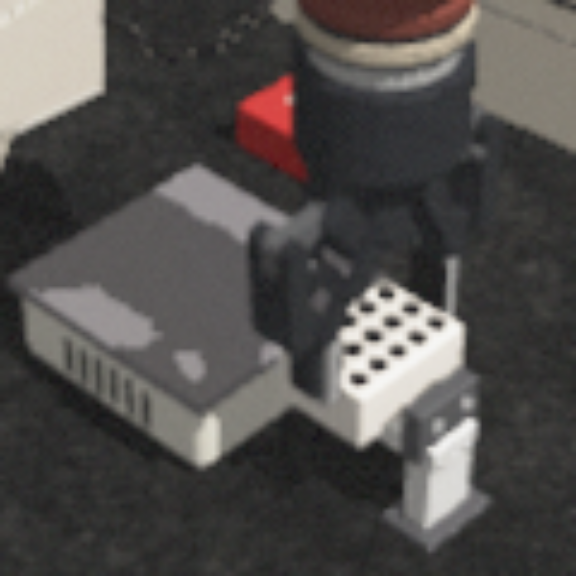

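The block is on the bar, about 9 mm short of the stop. I'm pushing it on gently.

Request:
apply_moves(rows=[-0.005, -0.001, 0, 0, 0, 0, -0.009, -0.001, 0, 0, 0, 0, -0.012, -0.001, 0, 0, 0, 0, -0.014, -0.001, 0, 0, 0, 0, -0.016, -0.001, 0, 0, 0, 0, -0.016, -0.001, 0, 0, 0, 0])

```text
t: 5.45
tool_pos: [0.5318, -0.1634, 0.1401]
tool_rot: [2.291, 2.147, 0.007]
contact_force: [0.8, 3.2, 6.6]
opening: 0.0693
grip_force: 24.3
```

Request:
apply_moves(rows=[-0.002, 0, 0, 0, 0, 0, -0.004, 0, 0, 0, 0, 0, -0.004, 0, 0, 0, 0, 0])

```text
t: 5.75
tool_pos: [0.5318, -0.1643, 0.1401]
tool_rot: [-2.292, -2.147, -0.011]
contact_force: [0.4, 9.2, 9.4]
opening: 0.0697
grip_force: 24.5
```

Contact with the stop shows in the force: 9 N, and the motion has halted. I'll release and lift straight up.

Request:
apply_moves(rows=[0, 0, 0, 0, 0, 0, 0, 0, 0, 0, 0, 0, 0, 0, 0, 0, 0, 0, 0, 0, 0, 0, 0, 0, 0, 0, 0, 0, 0, 0, 0, 0, 0, 0, 0, 0], grip=1)

```text
t: 6.35
tool_pos: [0.5303, -0.1661, 0.138]
tool_rot: [-2.292, -2.148, -0.002]
contact_force: [-0.6, 0.2, -0.6]
opening: 0.0854
grip_force: 0.0
```

Request:
apply_moves(rows=[0, 0, -0.03, 0, 0, 0, 0, 0, -0.08, 0, 0, 0, 0, 0, -0.15, 0, 0, 0, 0.1, 0, -0.23, 0, 0, 0, 0.2, 0, -0.23, 0, 0, 0, 0.3, 0, -0.23, 0, 0, 0, 0.3, 0, -0.23, 0, 0, 0, 0.3, 0, -0.23, 0, 0, 0, 0.3, 0, -0.23, 0, 0, 0])

```text
t: 7.25
tool_pos: [0.5419, 0.0141, 0.2765]
tool_rot: [-2.29, -2.151, -0.002]
contact_force: [-0.8, -0.5, -0.5]
opening: 0.0854
grip_force: 0.0
```

```bash
python3 - <<'E'
from m import *
info()
im,d=grab('top','t4.png'); C=cloud('top',d); Z=C[...,2]
cv2.imwrite('pics/t4c.png',cv2.resize(im[155:250,235:425],None,fx=4.2,fy=4.2,interpolation=cv2.INTER_CUBIC))
m=roi(Z.shape,300,160,370,240)&(Z>.074)&(Z<.1); 
print('block',rect('top',m,.085))
g=cv2.cvtColor(im,cv2.COLOR_BGR2GRAY); big=cv2.resize(g,None,fx=4,fy=4,interpolation=cv2.INTER_CUBIC)
sub=lambda x:(np.asarray(x,float)-1.5)/4
mm=np.zeros_like(big); mm[4*190:4*203,4*308:4*321]=(big<110)[4*190:4*203,4*308:4*321]
n,l,s,c=cv2.connectedComponentsWithStats(mm)
for i in range(1,n):
    if s[i,4]>50: print('hole',s[i,4],plane('top',sub(c[i]),.055)*1000)
E
```

```text
t 7.25 pos [541.9  14.1 276.5] F [-0.8 -0.5 -0.5] open 85.4 q [-1.120e-01 -1.280e-01  1.835e+00  1.000e-03  1.434e+00 -4.900e-02] tip 0.0726
[[ 6.24e-02  9.98e-01  9.00e-04]
 [ 9.98e-01 -6.24e-02  9.00e-04]
 [ 9.00e-04  8.00e-04 -1.00e+00]]
block (530.1944580078125, -169.22988891601562, (61.26555252075195, 70.59239959716797), 85.76683807373047)
hole 362 [[ 534.22581558 -124.32708719   55.        ]]
```

View pics/t4c.png

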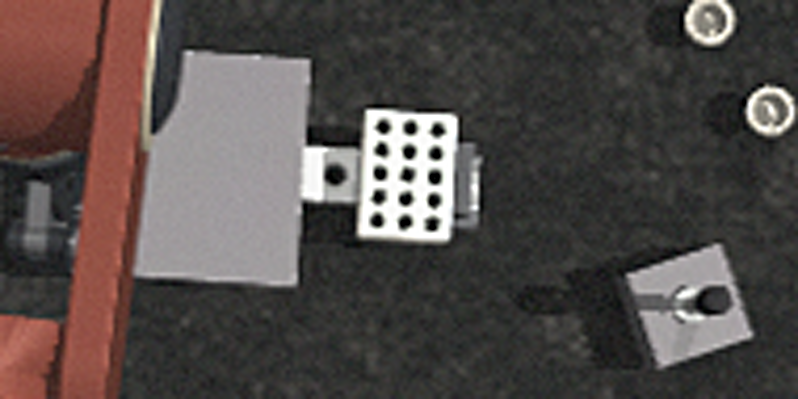

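Top view: the block sits square against the stop plate at (467,187), and the bar hole is clear at (335,174). Block centre is within 2 mm of home. Next I locate the pin head from both views.

```bash
python3 - <<'E'
from m import *
for n,fn,b in(('top','t4',(375,205,425,250)),('scene','s3',(345,265,385,335))):
    f=np.load(f'pics/{fn}.npz'); C=cloud(n,f['d']); X=C[...,0];Y=C[...,1];Z=C[...,2]
    m=roi(Z.shape,*b)&(Z>.09)&(Z<.13)&(abs(X-.46)<.04)&(abs(Y+.325)<.04)
    P=C[m]*1000; print(n,m.sum(),P.mean(0).round(1),P.min(0).round(1),P.max(0).round(1))
    v,u=np.where(m); print(u.min(),u.max(),v.min(),v.max(),u.mean(),v.mean())
    # white collar/stem
    g=cv2.cvtColor(f['im'],cv2.COLOR_BGR2GRAY); w=roi(Z.shape,*b)&(g>185); v,u=np.where(w); print('white',w.sum(),u.min(),u.max(),v.min(),v.max()); 
    top=plane(n,[u[v>v.max()-4].mean(),v.max()],.042)*1000; print(top)
f=np.load('pics/t4.npz'); g=cv2.cvtColor(f['im'],cv2.COLOR_BGR2GRAY); print(g[220:234,392:414])
# two-view head centre
ct,Dt=ray('top',[404.5,226]); 
plan([.4615,-.325,.25],-3.7)
E
```

```text
top 54 [ 461.5 -323.4  111.9] [ 454.5 -331.4   90.7] [ 469.2 -317.1  120.6]
400 408 223 229 404.2037037037037 225.94444444444446
white 22 396 413 223 237
[[ 438.40894716 -348.69038094   42.        ]]
scene 121 [ 459.  -328.8  107.7] [ 453.7 -335.3   91.1] [ 470.4 -319.9  118.6]
362 371 284 298 366.8347107438017 290.92561983471074
white 31 360 369 309 315
[[ 459.10912583 -332.53357043   42.        ]]
[[164 165 162 163 164 163 160 163 164 163 162 166 165 164 168 169 172 103
   54  49  49  58]
 [162 161 164 163 164 166 166 162 167 163 164 167 170 162 165 168 175 136
   71  48  47  51]
 [164 162 163 166 170 166 163 162 163 165 173 177 178 179 182 174 179 128
   60  43  41  48]
 [164 166 167 169 122  73 140 197 189 184 133  79  58  57  61  68 160 185
   99  31  33  45]
 [171 171 173 126  89 211 242 249 227 123  25  25  41  48  50  55 103 174
  136  62  44  51]
 [ 96 152 133 100 224 255 235 202 125  34  12  47  57  53  60  65  65 165
  131  66  47  48]
 [ 92 100  94 104 144 149 112  87  55   0  28  51  59  59  61  63  65 138
  177 104  48  46]
 [ 96  97  91 123 145 111  80  79  39   3  22 
[... 217 characters left out ...]
73 178  90  37]
 [165 165 173 111 126 219 231 226 231 251 205 142 169 179 178 174 173 166
  168 177 127  56]
 [163 165 167 161 108  80 163 183 183 190 175 166 169 168 167 166 166 162
  164 172 150  66]
 [165 166 163 166 157 142 147 148 143 156 166 162 166 164 167 167 166 163
  165 168 178  89]
 [165 165 164 163 156 146 149 146 149 160 165 166 164 164 166 167 162 168
  166 166 175 125]]
t 7.3 pos [541.9  13.2 276.3] F [ 0.4 -0.6  0.1] open 85.8 q [-1.130e-01 -1.280e-01  1.835e+00  1.000e-03  1.434e+00 -4.900e-02] tip 0.0726
[[ 6.420e-02  9.979e-01  5.000e-04]
 [ 9.979e-01 -6.420e-02  9.000e-04]
 [ 1.000e-03  4.000e-04 -1.000e+00]]
shift [-0.5711 -0.0975  0.0432] turn [ 0.0002 -0.0006  0.0002]
```

Request:
apply_moves(rows=[-0.571, -0.0975, 0.043, 0, 0, 0, -0.571, -0.0975, 0.043, 0, 0, 0, -0.571, -0.0975, 0.043, 0, 0, 0, -0.571, -0.0975, 0.043, 0, 0, 0, -0.571, -0.0975, 0.043, 0, 0, 0, -0.571, -0.0975, 0.043, 0, 0, 0, -0.571, -0.0975, 0.043, 0, 0, 0, -0.571, -0.0975, 0.043, 0, 0, 0, -0.571, -0.0975, 0.043, 0, 0, 0, -0.571, -0.0975, 0.043, 0, 0, 0, -0.571, -0.0975, 0.043, 0, 0, 0])

```text
t: 8.4
tool_pos: [0.4616, -0.3239, 0.2501]
tool_rot: [-2.29, -2.149, -0.003]
contact_force: [0.2, 0.2, -0.6]
opening: 0.0854
grip_force: 0.0
```

```bash
python3 - <<'E'
from h import *
for p in([405.2,226],[404.8,226]): print(plane('top',p,.116)*1000)
plan([.4612,-.3248,.1555],-3.7)
E
```

```text
[[ 461.15669022 -324.79171486  116.        ]]
[[ 461.15539611 -323.89726157  116.        ]]
t 8.4 pos [ 461.6 -323.9  250.1] F [ 0.2  0.2 -0.6] open 85.4 q [-0.744 -0.053  1.81   0.002  1.385 -0.681] tip 0.0726
[[ 6.35e-02  9.98e-01  9.00e-04]
 [ 9.98e-01 -6.35e-02  1.70e-03]
 [ 1.70e-03  8.00e-04 -1.00e+00]]
shift [-0.0018 -0.0007  0.1577] turn [ 0.0005 -0.0011  0.0007]
```

Request:
apply_moves(rows=[0, -0.0005, 0.05, 0, 0, 0, 0, -0.0005, 0.1, 0, 0, 0, 0, -0.0005, 0.14, 0, 0, 0, 0, -0.0005, 0.157, 0, 0, 0, 0, -0.0005, 0.157, 0, 0, 0, 0, -0.0005, 0.157, 0, 0, 0])

```text
t: 9.0
tool_pos: [0.462, -0.3245, 0.1571]
tool_rot: [2.29, 2.149, 0.003]
contact_force: [0.1, -0.3, -0.5]
opening: 0.0856
grip_force: 0.0
```

Request:
apply_moves(rows=[0, 0, 0, 0, 0, 0, 0, 0, 0, 0, 0, 0, 0, 0, 0, 0, 0, 0, 0, 0, 0, 0, 0, 0, 0, 0, 0, 0, 0, 0, 0, 0, 0, 0, 0, 0, 0, 0, 0, 0, 0, 0, 0, 0, 0, 0, 0, 0, 0, 0, 0, 0, 0, 0, 0, 0, 0, 0, 0, 0, 0, 0, 0, 0, 0, 0], grip=0, grip_force=35)

```text
t: 10.1
tool_pos: [0.4613, -0.3246, 0.1561]
tool_rot: [-2.292, -2.148, -0.002]
contact_force: [-0.5, -0.2, 3.4]
opening: 0.0149
grip_force: 34.1
```

Request:
apply_moves(rows=[0, 0, -0.03, 0, 0, 0, 0, 0, -0.07, 0, 0, 0, 0, 0, -0.13, 0, 0, 0, 0, 0, -0.19, 0, 0, 0, 0, 0, -0.19, 0, 0, 0, 0, 0, -0.19, 0, 0, 0])

```text
t: 10.7
tool_pos: [0.4614, -0.3247, 0.2704]
tool_rot: [2.291, 2.148, 0.003]
contact_force: [-0.6, -0.1, -1.1]
opening: 0.015
grip_force: 34.3
```

```bash
python3 - <<'E'
from h import *
plan([.5341,-.1244,.27],-3.7)
E
```

```text
t 10.7 pos [ 461.4 -324.7  270.4] F [-0.6 -0.1 -1.1] open 15.0 q [-0.746 -0.07   1.791  0.002  1.419 -0.682] tip 0.0726
[[ 6.450e-02  9.979e-01  2.000e-03]
 [ 9.979e-01 -6.450e-02  6.000e-04]
 [ 7.000e-04  2.000e-03 -1.000e+00]]
shift [0.341  0.0994 0.0011] turn [ 0.0013 -0.0005  0.    ]
```

Request:
apply_moves(rows=[0.05, 0.015, 0, 0, 0, 0, 0.11, 0.032, 0, 0, 0, 0, 0.18, 0.0525, 0, 0, 0, 0, 0.25, 0.073, 0, 0, 0, 0, 0.31, 0.09, 0, 0, 0, 0, 0.341, 0.0994, 0, 0, 0, 0, 0.341, 0.0994, 0, 0, 0, 0, 0.341, 0.0994, 0, 0, 0, 0])

```text
t: 11.5
tool_pos: [0.5331, -0.124, 0.2681]
tool_rot: [-2.289, -2.147, 0.001]
contact_force: [-0.6, 1.3, -0.5]
opening: 0.0148
grip_force: 34.3
```

```bash
python3 - <<'E'
from h import *
info()
im,d=grab('scene','s5.png'); cv2.imwrite('pics/s5c.png',cv2.resize(im[160:280,260:380],None,fx=4.8,fy=4.8,interpolation=cv2.INTER_CUBIC))
grab('top','t5.png')
m=ctrl.camera_model('scene'); K=m['mtx']
for nm,p in(('hole',[.5341,-.1244,.055]),('tip exp',[.5341,-.1244,.122]),('collar exp',[.5341,-.1244,.154]),('head',[.5341,-.1244,.216])):
    c=m['R']@np.array(p)+m['t']; s=c[:2]/c[2]; s=s*(1+m['k1']*(s@s)); print(nm,(K[:2,:2]@s+K[:2,2]).round(1),((K[:2,:2]@s+K[:2,2]-[260,160])*4.8).round())
E
```

```text
t 11.5 pos [ 533.1 -124.   268.1] F [-0.6  1.3 -0.5] open 14.8 q [-3.650e-01 -1.070e-01  1.830e+00  1.000e-03  1.422e+00 -3.010e-01] tip 0.0726
[[ 0.0637  0.998  -0.0026]
 [ 0.998  -0.0637  0.0022]
 [ 0.0021 -0.0027 -1.    ]]
hole [306.4 244.3] [223. 405.]
tip exp [306.8 220.9] [224. 292.]
collar exp [306.9 208.9] [225. 235.]
head [307.2 184.4] [227. 117.]
```

View pics/s5c.png

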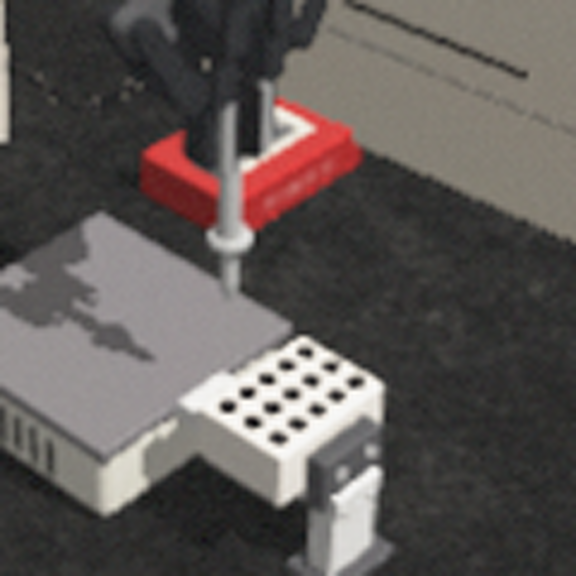

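```bash
python3 - <<'E'
from h import *
S=cv2.cvtColor(np.load('pics/s2.npz')['im'],cv2.COLOR_BGR2GRAY); print(S[238:252,300:318])
S=cv2.cvtColor(np.load('pics/scene0.npz')['im'],cv2.COLOR_BGR2GRAY); print(S[238:252,300:318])
S=cv2.cvtColor(np.load('pics/s5.npz')['im'],cv2.COLOR_BGR2GRAY); print(S[203:223,298:318])
T=cv2.cvtColor(np.load('pics/t5.npz')['im'],cv2.COLOR_BGR2GRAY); print(T[188:203,306:324])
E
```

```text
[[150 150 152 171 216 232 235 229 219 219 224 220 221 219 221 221 222 177]
 [151 152 175 222 240 242 242 242 241 237 230 222 219 219 221 218 220 174]
 [165 195 227 240 242 243 243 242 242 242 239 234 226 219 217 219 217 172]
 [219 235 240 242 242 242 243 244 243 242 242 241 236 230 219 215 214 163]
 [239 242 241 241 243 243 243 238 231 233 239 242 242 239 235 225 193 126]
 [242 242 242 242 243 239 227 216 191 182 216 239 242 242 241 239 211 116]
 [242 242 242 242 240 230 212 199 174 145 194 238 243 243 242 242 238 188]
 [227 240 242 242 237 223 215 193 160 158 221 241 243 243 243 243 243 236]
 [164 200 233 242 240 237 236 233 228 231 239 242 243 243 238 234 240 242]
 [129 136 173 223 240 242 242 242 242 242 242 242 242 239 234 238 241 241]
 [126 123 128 160 198 226 239 242 242 242 242 241 234 232 239 242 242 242]
 [137 135 127 127 135 162 205 236 242 242 233 237 240 238 241 242 242 241]
 [166 184 153 128 125 126 144 193 225 239 238 238 243 241 241 242 241 242]
 [182 166 145 129 126 127 128 136 162 202 234 242 241 241 242 241 241 241]]
[[147 151 149 173 213 231 234 229 217 215 223 219
[... 3128 characters left out ...]
 48  43  44  43  45  45]
 [ 23  31  49  71  81  57  41  35  39  55  70  63  52  51  51  44  40  44]
 [  8  14  34  49  61  74  81  53  47  45  45  35  46  43  51  55  50  35]
 [100   1  22  22  36  52  69  84  81  54  42  45  50  45  43  45  48  41]
 [157 112  40  15  26  24  42  49  72  85  87  86  52  30  37  42  43  54]
 [175 240 249  55   2  16  29  29  43  49  56  70  82  87  90  90  89  85]
 [196 255 255 255 123   6  10  27  35  20  34  45  46  47  53  58  71  70]
 [183 244 255 255 255 223  40  24  27  23  32  31  34  34  35  35  52  42]
 [188 254 255 255 255 255  45  23  23  23  26  34  27  30  31  23  32  26]
 [148 147 171 192 240 213  52  25  24  27  30  22  23  24  33  26  26  30]]
```

```bash
python3 - <<'E'
from h import *
plan([.5341,-.1244,.188],-3.7)
E
```

```text
t 11.6 pos [ 533.2 -125.   269. ] F [0.6 0.7 0.1] open 14.5 q [-3.670e-01 -1.070e-01  1.829e+00  1.000e-03  1.422e+00 -3.010e-01] tip 0.0726
[[ 0.0655  0.9978 -0.0012]
 [ 0.9978 -0.0655  0.0019]
 [ 0.0018 -0.0013 -1.    ]]
shift [0.0009 0.0015 0.135 ] turn [-0.0009 -0.0011 -0.0006]
```

Request:
apply_moves(rows=[0, 0.0005, 0.04, 0, 0, 0, 0, 0.0005, 0.08, 0, 0, 0, 0, 0.0005, 0.1, 0, 0, 0, 0, 0.0005, 0.107, 0, 0, 0, 0, 0.0005, 0.114, 0, 0, 0, 0, 0.0005, 0.122, 0, 0, 0, 0, 0.0005, 0.122, 0, 0, 0])

```text
t: 12.3
tool_pos: [0.5344, -0.1244, 0.1973]
tool_rot: [-2.292, -2.148, -0.003]
contact_force: [0.4, -0.5, -0.6]
opening: 0.0146
grip_force: 34.3
```

No contact force and the tip is 6 mm in, so I'm continuing down.

Request:
apply_moves(rows=[0, 0, 0.008, 0, 0, 0, 0, 0, 0.016, 0, 0, 0, 0, 0, 0.024, 0, 0, 0, 0, 0, 0.032, 0, 0, 0, 0, 0, 0.039, 0, 0, 0, 0, 0, 0.041, 0, 0, 0, 0, 0, 0.041, 0, 0, 0])

```text
t: 13.0
tool_pos: [0.5341, -0.1241, 0.1721]
tool_rot: [-2.291, -2.148, -0.002]
contact_force: [-0.5, 0.4, -0.1]
opening: 0.0151
grip_force: 34.3
```

Request:
apply_moves(rows=[0, 0, 0.001, 0, 0, 0, 0, 0, 0.002, 0, 0, 0, 0, 0, 0.003, 0, 0, 0, 0, 0, 0.003, 0, 0, 0])

```text
t: 13.4
tool_pos: [0.5345, -0.1243, 0.1712]
tool_rot: [2.292, 2.148, 0.003]
contact_force: [-0.3, 0.1, 1.5]
opening: 0.0152
grip_force: 34.5
```

Request:
apply_moves(rows=[0, 0, 0, 0, 0, 0, 0, 0, 0, 0, 0, 0, 0, 0, 0, 0, 0, 0, 0, 0, 0, 0, 0, 0, 0, 0, 0, 0, 0, 0, 0, 0, 0, 0, 0, 0], grip=0.7)

```text
t: 14.0
tool_pos: [0.5343, -0.1242, 0.1706]
tool_rot: [-2.292, -2.148, -0.003]
contact_force: [0.6, 1.3, -0.2]
opening: 0.0596
grip_force: 0.0
```

Request:
apply_moves(rows=[0, 0, -0.02, 0, 0, 0, 0, 0, -0.06, 0, 0, 0, 0, 0, -0.12, 0, 0, 0, 0.08, 0, -0.18, 0, 0, 0, 0.16, 0, -0.18, 0, 0, 0, 0.24, 0, -0.18, 0, 0, 0, 0.3, 0, -0.18, 0, 0, 0, 0.3, 0, -0.18, 0, 0, 0, 0.3, 0, -0.18, 0, 0, 0])

```text
t: 14.9
tool_pos: [0.5458, 0.0559, 0.2798]
tool_rot: [2.289, 2.15, 0.003]
contact_force: [0.4, -0.1, 0.2]
opening: 0.06
grip_force: 0.0
```

```bash
python3 - <<'E'
from m import *
info()
a,_=grab('scene','s6.png'); b,d=grab('top','t6.png')
C=cloud('top',d);Z=C[...,2]; m=roi(Z.shape,300,160,342,240)&(Z>.074)&(Z<.1)&(C[...,1]<-.13); print('block',rect('top',m,.085))
r=lambda i:cv2.resize(i,(390,390),interpolation=cv2.INTER_CUBIC)
cv2.imwrite('pics/c6.png',np.hstack([r(a[175:275,265:365]),r(b[155:235,290:370])]))
E
```

```text
t 14.9 pos [545.8  55.9 279.8] F [ 0.4 -0.1  0.2] open 60.0 q [-3.400e-02 -1.150e-01  1.817e+00  1.000e-03  1.437e+00  2.900e-02] tip 0.0726
[[ 6.26e-02  9.98e-01  1.80e-03]
 [ 9.98e-01 -6.26e-02  9.00e-04]
 [ 1.00e-03  1.70e-03 -1.00e+00]]
block (530.4534912109375, -161.63748168945312, (46.09539031982422, 71.67866516113281), 89.6344985961914)
```

View pics/c6.png

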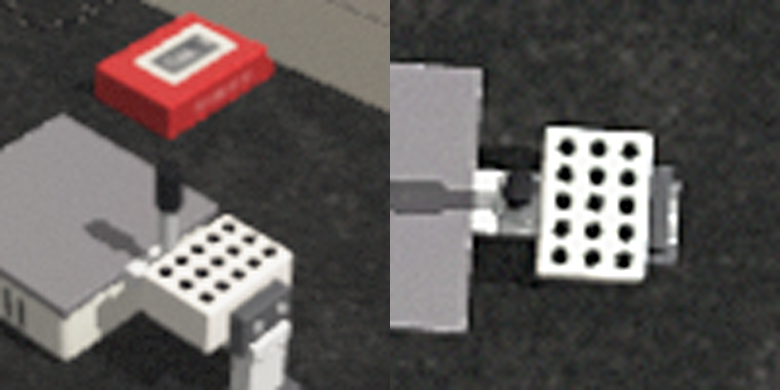

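The pin stands upright in the hole at (515,190), and the block is square against the stop with the gripper clear. Handing in.

```bash
python3 -c "
from station import ctrl
print(ctrl.finish_job())"
```

```text
the job is handed in; nothing more can be done
None
```

I handed the job in at about 15 s. The last pictures show the block square and flat against the stop, and the keeper pin upright in the bar hole and released. The hand-in call returned no verdict.

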